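Lift the coin tray out of the cash box and hold it over the counting mat

TASK

Open the lid of the cash box (it has a bar handle) past upright, without slamming it, so that it stays open; then take the coin tray inside by a light grip (it has a thin plastic fin), draw it out level and hold it over the middle of the rubber counting mat, about 10 cm above it, so that the cashier can count out the float. Both coin rolls stay in the tray, and the bottles, cups, calculator and card terminal stay where they are. Finish while still holding the tray up, level and still: do not put it down or let go.

Things in the scene. Friction and masses are not known exactly. Their poses are not given: they have to be found in the camera images.
- cashbox: grey steel cash box screwed to the table, 220 mm wide (its y) x 160 mm deep (its x) x 90 mm high with the lid shut; sheet 3 mm. The body is 65 mm high to its rim, the lid is a 25 mm deep shell on top. Origin under the centre of its floor, at table height; +x points from the front (lock side, towards the robot) to the hinge side, z up
- cash_lid (a joint): angle of the lid (rad): 0 shut, grows as the front edge rises, stop at 1.85. The lid weighs about 0.4 kg with slight hinge friction: it falls shut when let go short of upright, and once past upright (over 1.65) it stays open or sinks back on its stop
- lid_handle (a point): centre of the steel bar handle by the front edge of the lid: a round bar 10 mm thick, 100 mm long, parallel to the hinge (box y), on two end posts; with the lid shut its centre is 38 mm above the lid's top, 128 mm above the table, 68 mm in front (-x) of the box centre and 148 mm in front of the hinge line, 63 mm above it. The point turns with the lid
- lid_hinge (a point): middle of the hinge line of the lid, at the rear rim of the box, 65 mm above the table, 80 mm behind (+x of) the box centre; the hinge axis is the box's y
- tray_grip (a point): centre of the coin tray's finger grip (under the lid until it is opened): an upright plastic fin 12 mm thick (tray x), 60 mm long (tray y), standing 20 mm above the tray's rim; the point is 10 mm below the fin's top, 42 mm above the tray's underside, over the tray's centre. The fin is thin moulded plastic: more than 60 N from either finger cracks it
- coin_tray: the coin tray, grey plastic, 148 (x) x 208 (y) x 32 mm to its rim; origin under its centre. In the box its underside is 31 mm above the table, axes as the box, about 3 mm play all round. On either side of the fin an open compartment, 67 (x) x 77 (y) mm, 29 mm deep, with only a few flat coins, leaves room for the fingers. 0.3 to 0.6 kg with contents
- roll_a_center (a point): centre of a paper-wrapped coin roll, 23 mm thick, 58 mm long, lying loose in a side compartment of the coin tray; it must stay in the tray
- roll_b_center (a point): centre of the second coin roll, same size, in the diagonally opposite side compartment; it must stay in the tray
- mat: flat black rubber counting mat fixed to the table, 220 mm (its y) x 160 mm (its x), 5 mm thick; origin under its centre; on the other side of the robot's middle line from the cash box
- bottle_a: 1.5-litre drink bottle, 88 mm across, 300 mm tall, upright; origin under its centre; not to be moved
- bottle_b: 1.5-litre drink bottle like bottle_a; origin under its centre; not to be moved
- bottle_c: 1.5-litre drink bottle like bottle_a; origin under its centre; not to be moved
- cups_tall: tall stack of clear cups, mouths down, 74 mm across, 155 mm tall; origin under its centre; not to be moved
- cups_low: lower stack of clear cups, mouths down, 74 mm across, 113 mm tall; origin under its centre; not to be moved
- cup: single white cup, 74 mm across the rim, 85 mm tall; origin under its centre; not to be moved
- terminal: black card payment terminal lying on the table, 165 x 74 x 38 mm; origin under its centre; not to be moved
- calculator: grey desk calculator lying on the table, 140 x 85 x 16 mm; origin under its centre; not to be moved

How it is judged (in metres and radians):
On the way, in this order (a step that is already met when the one before it is completed fails the run):
1. the lid stands open past upright (value of joint cash_lid above 1.6 rad and z of tray_grip in the frame of cashbox below 0.09 m), for 0.2 s.
2. the coin tray is drawn up out of the box, with the lid still open (value of joint cash_lid above 1.5 rad and z of tray_grip in the frame of cashbox above 0.115 m and contact force between the fingers and coin_tray above 1 N), for 0.1 s.
At the end, for the whole second after the job is handed in: Lid open (over 1.5 rad); the fingers hold the coin tray still (under 0.03 m/s), level within 0.2 rad, fin centre within 60 mm of the mat centre horizontally and 102 to 212 mm above the table (underside 60 to 170 mm), touching neither box nor mat; both coin rolls lie in it (value of joint cash_lid above 1.5 rad and horizontal distance between tray_grip and mat below 0.06 m and height (world z) of tray_grip between 0.102 and 0.212 m and angle between tray_grip's own z axis and vertical below 0.2 rad and linear speed of coin_tray below 0.03 m/s and contact force between the fingers and coin_tray above 1 N and contact force between coin_tray and cashbox below 0.2 N and contact force between coin_tray and mat below 0.2 N and distance between each of roll_a_center, roll_b_center and tray_grip below 0.14 m and z of each of roll_a_center, roll_b_center in the frame of tray_grip above -0.045 m); the arm keeps its last pose, push and grip.
It fails at once if the thin plastic of the coin tray is squeezed or pushed too hard (contact force between the fingers and coin_tray above 125 N).
It fails at once if the lid slams (turns faster than 5 rad/s) (velocity of joint cash_lid above 5 rad/s or velocity of joint cash_lid below -5 rad/s).
It fails at once if the coin tray is tipped more than 0.4 rad (angle between tray_grip's own z axis and vertical above 0.4 rad).
It fails at once if a coin roll falls out of the tray (not ((distance between roll_a_center and tray_grip below 0.14 m and z of roll_a_center in the frame of tray_grip above -0.045 m) and (distance between roll_b_center and tray_grip below 0.14 m and z of roll_b_center in the frame of tray_grip above -0.045 m))).
It fails at once if a bystander is pushed more than 30 mm or tipped (distance of any of bottle_a, bottle_b, bottle_c, cups_tall, cups_low, cup, terminal, calculator from where it was at the start of the episode above 0.03 m or angle between any of bottle_a, bottle_b, bottle_c, cups_tall, cups_low, cup, terminal, calculator's own z axis and vertical above 0.35 rad).
It also fails if it takes over 58 s, if anything falls off the work surface, if the arm or the gripper's body presses on something with over 40 N, if the wrist force passes 120 N, or if a joint passes its speed limit or range.

ROBOT

A 7-joint arm with a two-finger parallel gripper is mounted at the origin on the work surface. World frame = base frame: x ahead of the robot, y to its left, z up, the work surface at z = 0. Lengths are in mm, angles in rad, forces in N, time in s.
With the tool pointing down it reaches from about 400 to 750 mm from the base axis. Payload 19.5 kg.
Tool frame: the origin (TCP) lies midway between the tips of the shut fingers; the grasp point (between the pads) lies 19 mm behind it; z points along the fingers, y is the direction in which the jaws open and shut (so a half turn about z gives the same grasp; the last joint's range is limited). The gripper opens to 85 mm and grips with 20 to 120 N. Pads are 22 mm wide; open, the fingers measure 114 mm over their backs; the gripper's body (76 mm by 85 mm) begins 54 mm behind the grasp point. The pads swing forward as they close: fully open they stand 13 mm farther back than shut.
Start: joints at [-1.172, 0.707, -0.028, 1.485, 0.022, 0.951, -0.075], TCP at [245.316, 520.015, 231.268] pointing down, gripper open.
Joint ranges: [-2.71, 2.71], [-0.32, 2.16], [-1.57, 1.52], [0, 2.45], [-1.46, 4.6], [0, 2.02], [-2.83, 2.83]. Speed limits (rad/s): [1.89, 1.89, 2.57, 2.57, 3.01, 3.01, 3.01].

INTERFACE

Orientations are given as a rotation vector (axis times angle).
In Python, from bench import * gives the robot as it stands.
- The arm moves only by the shell command python3 -m inch 'ROWS' [FORCE]. ROWS is JSON, a list that holds one entry, the list of rows, each a list of 5 numbers: the gripper's target within -1 to 1 (shut at 1, half-way at 0, fully open at -1), then the shift along the tool's x, y, z in m, then the turn about the tool's z in degrees. In form: [[[claw, dx, dy, dz, twist], ...]]. A call has exactly 5 rows; each row shifts and turns the commanded pose from where the row before left it, along the tool's axes as they then stand; what a row does not reach is not made up. A row lasts 1/12 s, in which the tool goes at most 41.7 mm and 7.16 degrees, less where a joint would pass 70% of its speed; a pose out of reach is approached as far as the arm can. A call is refused whole if a number of a shift passes 0.0417 or a number of a turn 7.16, either way. A call with a gripper value outside its range is refused whole. The fingers move at their own pace and stop on an object; FORCE is the grip in N (left out, the last holds). Time passes only in rows, so rows that do not move let the fingers close, or fill a call up. It gives the time, the measured TCP pose, the force and the opening at its end, in the units of the state.
- get_state(): the state, without advancing time (a new reading comes with each control period).
- capture(name): name is "scene" or "top" or "wrist"; returns a dict with "color" (400x640x3 uint8, red, green, blue), "depth" (400x640 float32, mm along the optical axis (not along the pixel's ray), 0 where there is no reading), "fx", "fy", "cx", "cy" (pixels), "origin" and "orientation" of the camera in the world; the wrist camera has in their place "tool_from_camera" (4x4, takes a point from camera to tool coordinates, whose origin is the TCP and whose axes are the flange's). Camera axes: x right, y up, looking along -z (the intrinsics and any distortion apply to the point x, -y, -z); pixel columns grow to the right and rows downward; lengths in mm; the calibration is good to about 2 mm. A picture is of the moment at which its call begins: read the wrist's pose just before it.
- close_job(): hands the job in, once; it reports no verdict.
Trained networks look in a picture, given as the dict that the camera call returned (one of the last four; its "shot" number tells which), for a name from the list of things; names that differ only in an ending like _2 or _b are one class to them, and where a whole thing is asked for, a point or a joint stands for the part that bears it (a point fixed in the world has none). Each returns a list of dicts, best first, with "p" (0 to 1); they miss things now and then, are a little off and sometimes report something else, mostly with a low value. They report only what shows in the picture. A call takes as long as a camera call.
- recognise(target, picture): "bbox" ([centre column, centre row, width, height] in pixels, round what is visible of it).
The state is a dict: "time_s": time; "joint_pos": joint angles; "qd": joint speeds; "joint_torque": joint torques, N m; "ee_pos": TCP position; "eef_rot": TCP orientation; "contact_force": force on the tool from outside, world axes, zero at the start; "wrist_torque": the same for the moment, N m; "finger_gap": finger opening in mm.
Only numpy, scipy, OpenCV 4.12 (cv2) and the standard library are available. Lean on these libraries where they do the work, as an engineer would, in place of code of your own. Each camera call takes 0.05 s, during which the arm holds its last target.

## Working session

There is one attempt and no reset: what is moved stays moved. The work goes in short steps, Python scripts to look and compute and a shell command to move; the robot and the scene stay as the last step left them, time stands still between calls to the robot, and variables do not carry over. Pictures are saved under pics/ and viewed, and the job is handed in when it is done.

```bash
ls; mkdir -p pics; python3 - <<'E'
from bench import *
import cv2,numpy as np
s=get_state()
for k,v in s.items(): print(k,np.round(v,3))
for n in("scene","top"):
    c=capture(n); cv2.imwrite(f"pics/{n}0.png",c["color"][:,:,::-1])
    print(n,c["fx"],c["fy"],c["cx"],c["cy"],c["origin"],c["orientation"],[k for k in c])
    for t in["cashbox","lid_handle","mat","bottle_a","cups_tall","cups_low","cup","terminal","calculator"]:
        print(t,[(round(d["p"],2),np.round(d["bbox"])) for d in recognise(t,c)][:4])
E
```

```text
pics
time_s 0.0
joint_pos [-1.172  0.707 -0.028  1.485  0.022  0.951 -0.075]
qd [ 0.002  0.     0.001 -0.001 -0.001  0.     0.001]
joint_torque [ 1.0000e-03 -8.8320e+01  1.2350e+00 -2.3617e+01  1.7000e-02  7.0000e-03
  0.0000e+00]
ee_pos [245.227 519.797 230.842]
eef_rot [-6.870e-01 -3.065e+00  2.000e-03]
contact_force [ 0.011  0.265 -0.294]
wrist_torque [0.008 0.014 0.013]
finger_gap 85.659
scene 403.51822761747667 403.51822761747667 317.8645463641397 193.58398398309998 [1157.51976643 1153.84384715 1138.38846819] [0.28703947 1.1282508  2.42736284] ['color', 'depth', 'fx', 'fy', 'cx', 'cy', 'origin', 'orientation', 'shot']
cashbox [(0.69, array([354., 217.,  70.,  56.]))]
lid_handle [(0.72, array([353., 211.,  66.,  43.]))]
mat [(0.65, array([300., 167.,  57.,  30.]))]
bottle_a [(0.88, array([256., 124.,  24.,  62.])), (0.73, array([357., 264.,  34.,  78.])), (0.62, array([413., 276.,  37.,  78.]))]
cups_tall [(0.82, array([268., 202.,  20.,  35.])), (0.47, array([358., 267.,  34.,  80.])), (0.3, array([353., 217.,  70.,  62.])), (0.26, array([411., 275.,  35.,  78.]))]
cups_low [(0.
[... 467 characters left out ...]
,  51.])), (0.28, array([221., 250.,  23.,  22.]))]
lid_handle [(0.67, array([291., 229.,  63.,  51.])), (0.16, array([190., 217.,  44.,  26.]))]
mat [(0.83, array([398., 231.,  57.,  45.]))]
bottle_a [(0.78, array([191., 216.,  45.,  24.])), (0.57, array([217., 183.,  36.,  38.])), (0.56, array([467., 201.,  41.,  26.]))]
cups_tall [(0.87, array([345., 163.,  15.,  20.])), (0.32, array([292., 228.,  59.,  50.]))]
cups_low [(0.66, array([284., 166.,  17.,  21.]))]
cup [(0.87, array([219., 251.,  24.,  18.]))]
terminal [(0.95, array([342., 257.,  19.,  42.])), (0.69, array([283., 166.,  14.,  24.])), (0.64, array([290., 228.,  66.,  54.]))]
calculator [(0.61, array([455., 252.,  19.,  37.]))]
```

View pics/scene0.png

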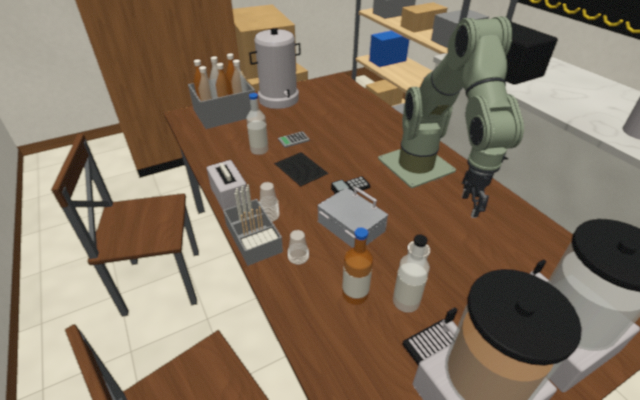

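View pics/top0.png

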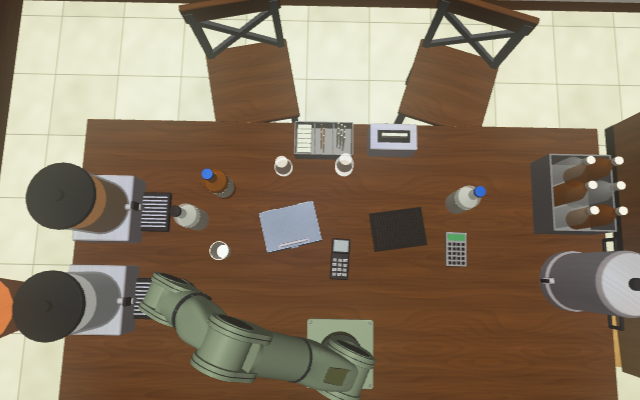

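The top view shows the box at (290,228), slightly rotated, with its bar near (295,243). The mat is at (398,230), the terminal at (340,258) between them, the cup at (219,251), and cup stacks behind at (284,166) and (345,163). Now I'll compute positions.

```bash
cat > h.py <<'E'
from bench import *
import cv2,numpy as np
from scipy.spatial.transform import Rotation as R
def cloud(c,T=None):
    v,u=np.mgrid[0:400,0:640]; d=c["depth"]
    P=np.stack([(u-c["cx"])/c["fx"]*d,-(v-c["cy"])/c["fy"]*d,-d],-1)
    if "origin" in c: return P@R.from_rotvec(c["orientation"]).as_matrix().T+c["origin"]
    M=np.array(c["tool_from_camera"]); P=P@M[:3,:3].T+M[:3,3]
    return P@T[1].T+T[0]
def pose():
    s=get_state(); return np.array(s["ee_pos"]),R.from_rotvec(s["eef_rot"]).as_matrix()
def proj(c,p,T=None):
    if "origin" in c: q=(np.array(p)-c["origin"])@R.from_rotvec(c["orientation"]).as_matrix()
    else:
        M=np.array(c["tool_from_camera"]); q=((np.array(p)-T[0])@T[1]-M[:3,3])@M[:3,:3]
    return c["cx"]-c["fx"]*q[...,0]/q[...,2], c["cy"]+c["fy"]*q[...,1]/q[...,2]
def tilt():
    p,Rm=pose(); return p,Rm
E
python3 - <<'E'
from h import *
p,Rm=pose(); print(p,Rm.round(3))
c=capture("top"); P=cloud(c)
def reg(x0,x1,y0,y1,z0,z1): 
    m=(P[...,0]>x0)&(P[...,0]<x1)&(P[...,1]>y0)&(P[...,1]<y1)&(P[...,2]>z0)&(P[...,2]<z1)&(c["depth"]>0); return P[m]
# box
for n,(u,v) in dict(box=(290,228),mat=(398,231),term=(342,257),calc=(455,252),cup=(219,251),ct=(345,163),cl=(284,166),bA=(191,216),bB=(217,183),bC=(467,201)).items(): print(n,P[v,u].round())
b=P[228,290]
q=reg(b[0]-160,b[0]+160,b[1]-160,b[1]+160,84,105); print(len(q),q.mean(0),cv2.minAreaRect(q[:,:2].astype(np.float32)))
q=reg(b[0]-160,b[0]+160,b[1]-160,b[1]+160,110,150); print(len(q),q.mean(0) if len(q) else'', cv2.minAreaRect(q[:,:2].astype(np.float32)) if len(q) else '')
# table z and mat by colour
g=c["color"].astype(int).sum(2); m=np.zeros((400,640),bool); m[195:265,355:440]=g[195:265,355:440]<150
q=P[m]; print("mat",len(q),q.mean(0),cv2.minAreaRect(q[:,:2].astype(np.float32)))
print("table",P[290:300,400:430].mean((0,1)))
s=capture("scene");Q=cloud(s)
for dz in((84,105),(112,150)):
    m=(abs(Q[...,0]-b[0])<130)&(abs(Q[...,1]-b[1])<160)&(Q[...,2]>dz[0])&(Q[...,2]<dz[1]);q=Q[m];print("scene",len(q),q.mean(0),cv2.minAreaRect(q[:,:2].astype(np.float32)))
E
```

```text
[245.31897283 520.00597716 231.25849158] [[-0.904  0.427 -0.   ]
 [ 0.427  0.904 -0.   ]
 [ 0.    -0.    -1.   ]]
box [485. 206.  93.]
mat [ 489. -235.    2.]
term [377.  -3.  20.]
calc [ 407. -466.   12.]
cup [393. 502.   1.]
ct [737.  -5. 151.]
cl [731. 237. 108.]
bA [512. 565. 204.]
bB [636. 473. 213.]
bC [ 587. -456.  211.]
2017 [493.97662846 209.61360186  90.83542367] ((492.9718933105469, 209.2296905517578), (160.60498046875, 219.9794921875), 14.311387062072754)
72 [426.96508756 191.82801069 130.69760979] ((427.20220947265625, 192.11251831054688), (10.024948120117188, 106.66452026367188), 13.816435813903809)
mat 1866 [ 496.12015756 -235.25853577   11.19387053] ((470.367919921875, -123.90182495117188), (173.17140197753906, 451.5361022949219), 13.993171691894531)
table [ 2.32126315e+02 -3.00617592e+02  4.40611295e-02]
scene 1608 [496.0485455  209.07304884  90.79902624] ((495.8286437988281, 207.33926391601562), (165.66954040527344, 225.51446533203125), 14.791003227233887)
scene 80 [430.19307136 193.28722917 129.20668047] ((429.62518310546875, 190.38714599609375), (14.452828407287598, 108.71754455566406), 16.330793380737305)
```

```bash
python3 -m inch '[[[-1,0,0,0,7],[-1,0,0,0,7],[-1,0,0,0,7],[-1,0,0,0,7],[-1,0,0,0,7]]]' 30; python3 -m inch '[[[-1,0,0,0,5.2],[-1,0,0,0,5.2],[-1,0,0,0,5.1],[-1,0,0,0,0],[-1,0,0,0,0]]]'
cat > go.py <<'E'
import sys
from h import *
t=np.array(eval(sys.argv[1]),float); p,Rm=pose()
print("pos",p.round(1),"yaw tool-y",np.degrees(np.arctan2(Rm[1,1],Rm[0,1])).round(2),"tool shift mm",(Rm.T@(t-p)).round(1))
E
python3 go.py '[427.5,192.5,200]'
python3 - <<'E'
from h import *
c=capture("top");P=cloud(c); g=c["color"].astype(int).sum(2)
m=(P[...,2]<12)&(P[...,2]>-10)&(abs(P[...,0]-490)<120)&(abs(P[...,1]+235)<150)&(g<160)
m=cv2.morphologyEx(m.astype(np.uint8),cv2.MORPH_OPEN,np.ones((5,5)))>0
q=P[m];print(len(q),q.mean(0),cv2.minAreaRect(q[:,:2].astype(np.float32)))
E
```

```text
time_s: 1.52
ee_pos: [245.3, 520.0, 231.3]
eef_rot: [-1.585, -2.712, 0.0]
contact_force: [-1.2, 0.2, 0.3]
finger_gap: 85.1
time_s: 1.93
ee_pos: [245.2, 520.1, 231.2]
eef_rot: [1.925, 2.482, -0.0]
contact_force: [0.3, 0.5, -0.5]
finger_gap: 85.2
pos [245.2 520.1 231.2] yaw tool-y 14.42 tool shift mm [-362.6   95.    31.3]
1670 [ 494.90289935 -235.32287335    3.04356279] ((497.7376708984375, -232.8846893310547), (158.0782928466797, 217.81085205078125), 7.752548694610596)
```

```bash
python3 -m inch '[[[-1,-0.036,0.0095,0,0],[-1,-0.036,0.0095,0,0],[-1,-0.036,0.0095,0,0],[-1,-0.036,0.0095,0,0],[-1,-0.036,0.0095,0,0]]]'; python3 -m inch '[[[-1,-0.036,0.0095,0,0],[-1,-0.036,0.0095,0,0],[-1,-0.036,0.0095,0,0],[-1,-0.036,0.0095,0,0],[-1,0,0,0,0]]]'
python3 go.py '[427.5,192.5,200]'
python3 - <<'E'
from h import *
T=pose();c=capture("wrist");P=cloud(c,T);cv2.imwrite("pics/w1.png",c["color"][:,:,::-1])
print(T[0],[(round(d["p"],2),np.round(d["bbox"])) for d in recognise("lid_handle",c)])
for dz in((84,100),(112,150)):
    m=(abs(P[...,0]-490)<150)&(abs(P[...,1]-200)<150)&(P[...,2]>dz[0])&(P[...,2]<dz[1])&(c["depth"]>0);q=P[m]
    if len(q): print(len(q),q.mean(0),q.max(0),cv2.minAreaRect(q[:,:2].astype(np.float32)))
E
```

```text
time_s: 2.4
ee_pos: [336.1, 355.6, 231.4]
eef_rot: [-1.925, -2.483, -0.0]
contact_force: [1.5, 0.3, 0.7]
finger_gap: 85.3
time_s: 2.82
ee_pos: [411.1, 220.7, 231.7]
eef_rot: [1.934, 2.472, -0.001]
contact_force: [1.4, -1.0, 0.2]
finger_gap: 84.9
pos [411.1 220.7 231.7] yaw tool-y 13.92 tool shift mm [-31.2   9.1  31.8]
[411.13569351 220.68878939 231.70688431] [(0.83, array([403., 214., 190., 219.]))]
32074 [487.86540808 226.32054576  89.15372268] [589.78204663 332.45562268  98.87926154] ((494.8420715332031, 206.2606201171875), (160.54945373535156, 221.0202178955078), 14.187250137329102)
1426 [427.01097287 195.94863285 130.73613044] [445.23989361 243.56740587 133.85672277] ((428.33917236328125, 191.2998809814453), (9.691991806030273, 108.07245635986328), 14.51459789276123)
```

View pics/w1.png

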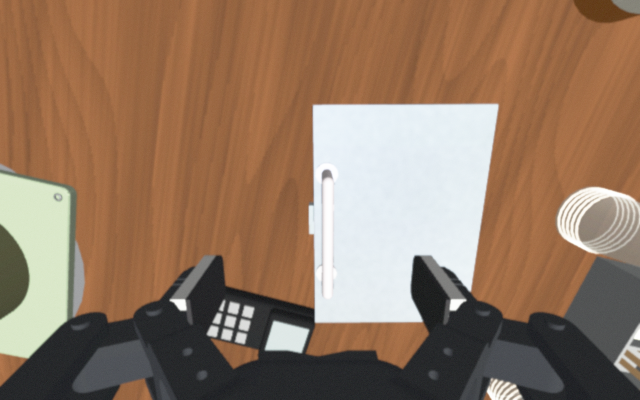

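```bash
python3 -m inch '[[[-1,-0.016,0.005,0,0],[-1,-0.016,0.005,0.02,0.2],[-1,0,0,0.034,0],[-1,0,0,0.034,0],[-1,0,0,0,0]]]'
python3 go.py '[428.2,191.7,109]'
```

```text
time_s: 3.33
ee_pos: [423.3, 198.8, 139.2]
eef_rot: [-1.927, -2.477, 0.009]
contact_force: [-1.1, 0.6, -0.9]
finger_gap: 85.3
pos [423.3 198.8 139.2] yaw tool-y 14.22 tool shift mm [-8.   3.2 30.1]
```

```bash
python3 -m inch '[[[-1,-0.004,0.0015,0.015,0],[-1,-0.003,0.0015,0.015,0],[-1,0,0,0,0],[-1,0,0,0,0],[-1,0,0,0,0]]]'
python3 go.py '[428.2,191.7,109]'
```

```text
time_s: 3.75
ee_pos: [430.2, 193.2, 114.7]
eef_rot: [1.931, 2.477, 0.002]
contact_force: [0.6, -0.2, 0.8]
finger_gap: 85.3
pos [430.2 193.2 114.7] yaw tool-y 14.12 tool shift mm [-1.  -2.3  5.7]
```

```bash
python3 -m inch '[[[-1,-0.001,-0.002,0.006,0],[0,0,0,0,0],[1,0,0,0,0],[1,0,0,0,0],[1,0,0,0,0]]]' 30;python3 -m inch '[[[1,0,0,0,0],[1,0,0,0,0],[1,0,0,0,0],[1,0,0,0,0],[1,0,0,0,0]]]' 
python3 go.py '[428.2,191.7,109]'
```

```text
time_s: 4.17
ee_pos: [428.4, 191.0, 107.5]
eef_rot: [1.933, 2.476, 0.0]
contact_force: [-0.6, 0.2, 0.3]
finger_gap: 39.1
time_s: 4.58
ee_pos: [427.1, 190.6, 107.3]
eef_rot: [-1.932, -2.475, 0.004]
contact_force: [-7.5, -1.7, 7.8]
finger_gap: 9.0
pos [427.1 190.6 107.3] yaw tool-y 14.06 tool shift mm [ 0.8  1.3 -1.7]
```

```bash
python3 - <<'E'
import numpy as np
t=np.linspace(0,1.75,21);x=-148*np.cos(t)+63*np.sin(t);z=148*np.sin(t)+63*np.cos(t)
for i in range(20): print(round(t[i+1],3),np.round([x[i+1]-x[i],-(z[i+1]-z[i])],1),np.round([x[i+1]+148,z[i+1]-63],0))
E
```

```text
0.088 [  6.1 -12.7] [ 6. 13.]
0.175 [  7.2 -12.1] [13. 25.]
0.262 [  8.2 -11.4] [21. 36.]
0.35 [  9.2 -10.7] [31. 47.]
0.438 [10.1 -9.8] [41. 57.]
0.525 [10.9 -8.9] [52. 66.]
0.612 [11.6 -7.9] [63. 74.]
0.7 [12.3 -6.9] [75. 81.]
0.788 [12.8 -5.8] [88. 86.]
0.875 [13.3 -4.7] [101.  91.]
0.962 [13.6 -3.5] [115.  94.]
1.05 [13.9 -2.3] [129.  97.]
1.138 [14. -1.] [143.  98.]
1.225 [14.1  0.2] [157.  98.]
1.312 [14.   1.4] [171.  96.]
1.4 [13.8  2.6] [185.  94.]
1.487 [13.5  3.8] [198.  90.]
1.575 [13.2  5. ] [212.  85.]
1.662 [12.7  6.1] [224.  79.]
1.75 [12.1  7.2] [236.  71.]
```

```bash
python3 -m inch '[[[1,0,0.006,-0.0127,0],[1,0,0.0072,-0.012,0],[1,0,0.0082,-0.0114,0],[1,0,0.0092,-0.0107,0],[1,0,0,0,0]]]' 
python3 go.py '[427.1,190.6,107.3]'
```

```text
time_s: 5.0
ee_pos: [456.7, 198.1, 155.5]
eef_rot: [-1.931, -2.474, 0.005]
contact_force: [-19.2, -4.9, 15.1]
finger_gap: 8.9
pos [456.7 198.1 155.5] yaw tool-y 14.05 tool shift mm [ -0.1 -30.3  48.3]
```

```bash
python3 -m inch '[[[1,0,0.009,-0.0108,0],[1,0,0.0105,-0.0095,0],[1,0,0.0116,-0.0079,0],[1,0,0.0123,-0.0069,0],[1,0,0,0,0]]]' 
python3 go.py '[427.1,190.6,107.3]'
```

```text
time_s: 5.42
ee_pos: [501.2, 209.4, 190.4]
eef_rot: [-1.933, -2.476, -0.001]
contact_force: [-11.1, -0.8, 16.4]
finger_gap: 8.9
pos [501.2 209.4 190.4] yaw tool-y 14.04 tool shift mm [ -0.3 -76.5  83.1]
```

```bash
python3 -m inch '[[[1,0,0.0125,-0.0068,0],[1,0,0.0133,-0.005,0],[1,0,0.0136,-0.0035,0],[1,0,0.0139,-0.0023,0],[1,0,0,0,0]]]' 
python3 go.py '[427.1,190.6,107.3]'; python3 -m inch '[[[1,0,0.014,-0.001,0],[1,0,0.0141,0,0],[1,0,0.014,0.0014,0],[1,0,0,0,0],[1,0,0,0,0]]]' 
python3 go.py '[427.1,190.6,107.3]'
```

```text
time_s: 5.83
ee_pos: [553.4, 222.5, 207.2]
eef_rot: [1.933, 2.476, 0.002]
contact_force: [-3.3, 0.6, 11.9]
finger_gap: 8.9
pos [553.4 222.5 207.2] yaw tool-y 14.04 tool shift mm [  -0.3 -130.4   99.7]
time_s: 6.25
ee_pos: [593.1, 232.5, 206.3]
eef_rot: [1.933, 2.477, 0.001]
contact_force: [1.1, 2.9, 3.9]
finger_gap: 8.6
pos [593.1 232.5 206.3] yaw tool-y 14.06 tool shift mm [  -0.4 -171.3   98.9]
```

```bash
python3 -m inch '[[[1,0,0.0138,0.0026,0],[1,0,0.0135,0.0038,0],[1,0,0.0132,0.005,0],[1,0,0,0,0],[1,0,0,0,0]]]' 
python3 go.py '[427.1,190.6,107.3]'; python3 -m inch '[[[1,0,0.0127,0.0061,0],[1,0,0.0121,0.0072,0],[1,0,0.004,0.003,0],[1,0,0,0,0],[1,0,0,0,0]]]' 
python3 go.py '[427.1,190.6,107.3]'
```

```text
time_s: 6.67
ee_pos: [632.6, 242.4, 194.9]
eef_rot: [1.933, 2.476, 0.002]
contact_force: [1.1, 3.9, 3.5]
finger_gap: 8.6
pos [632.6 242.4 194.9] yaw tool-y 14.05 tool shift mm [  -0.3 -212.1   87.3]
time_s: 7.08
ee_pos: [660.1, 249.3, 178.5]
eef_rot: [-1.933, -2.477, -0.001]
contact_force: [0.7, 3.7, 2.2]
finger_gap: 8.6
pos [660.1 249.3 178.5] yaw tool-y 14.06 tool shift mm [  -0.4 -240.3   71.1]
```

```bash
python3 - <<'E'
from h import *
c=capture("scene");cv2.imwrite("pics/s2.png",cv2.resize(c["color"][100:300,220:540,::-1],(800,500)))
E
```

```text
(no output)
```

View pics/s2.png

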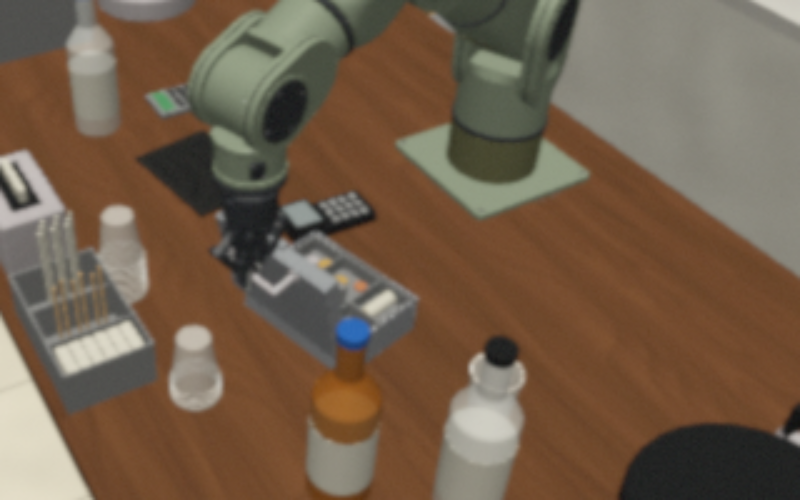

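The crop shows the lid standing open past upright, with the gripper behind it on the bar at about (240,270). The tray contents are visible. I'll release part way and go straight up.

```bash
python3 -m inch '[[[0.4,0,0,0,0],[0.4,0,0,0,0],[0.4,0,0,0,0],[0.4,0,0,0,0],[0.4,0,0,0,0]]]'
python3 -m inch '[[[0.4,0,0,-0.005,0],[0.4,0,0,-0.01,0],[0.4,0,0,-0.01,0],[0.4,0,0,-0.01,0],[0.4,0,0,0,0]]]'
python3 -m inch '[[[0.4,0,0,-0.02,0],[0.4,0,0,-0.03,0],[0.4,0,0,-0.03,0],[-1,0,0,-0.01,0],[-1,0,0,0,0]]]'
python3 go.py '[495,209,250]'
python3 - <<'E'
from h import *
c=capture("scene");cv2.imwrite("pics/s3.png",cv2.resize(c["color"][100:300,220:540,::-1],(800,500)))
T=pose();w=capture("wrist");cv2.imwrite("pics/w3.png",w["color"][:,:,::-1])
E
```

```text
time_s: 7.55
ee_pos: [659.9, 248.7, 178.6]
eef_rot: [1.933, 2.476, -0.001]
contact_force: [0.8, 1.0, 0.0]
finger_gap: 26.0
time_s: 7.97
ee_pos: [660.7, 249.0, 216.6]
eef_rot: [1.932, 2.475, 0.004]
contact_force: [0.2, 1.0, 0.7]
finger_gap: 25.8
time_s: 8.38
ee_pos: [660.6, 249.0, 306.6]
eef_rot: [1.932, 2.475, 0.005]
contact_force: [0.3, 1.2, 0.8]
finger_gap: 49.0
pos [660.6 249.  306.6] yaw tool-y 14.04 tool shift mm [   1.4 -170.5   55.9]
```

View pics/s3.png

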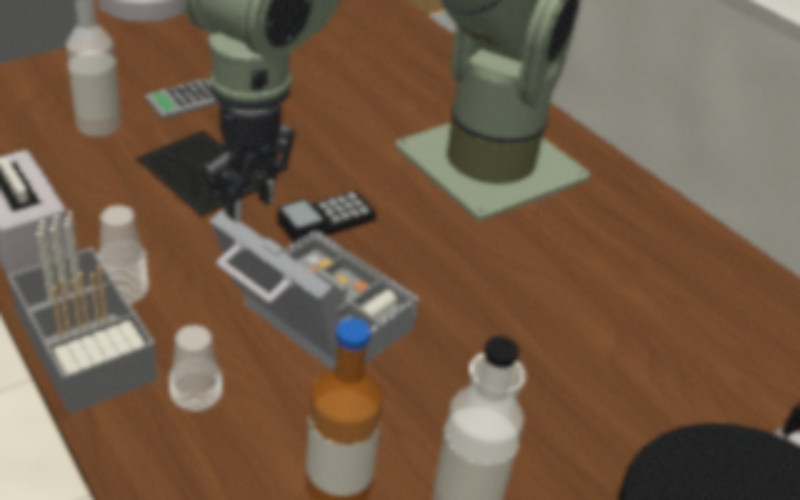

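View pics/w3.png

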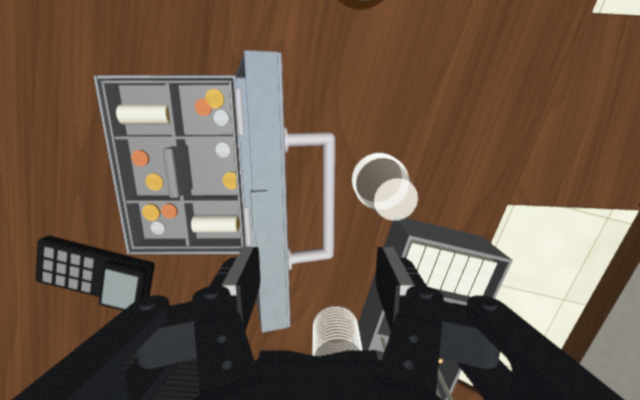

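The lid stays open by itself. The fin shows at wrist pixel (171,172) and the rolls at (143,114) and (215,224). Now over the tray.

```bash
python3 -m inch '[[[-1,0,-0.034,0,0],[-1,0,-0.034,0,0],[-1,0,-0.034,0,0],[-1,0,-0.034,0,0],[-1,0,-0.034,0,0]]]'
python3 -m inch '[[[-1,0,0,0.03,0],[-1,0,0,0.03,0],[-1,0,0,0.03,0],[-1,0,0,0,0],[-1,0,0,0,0]]]'
python3 - <<'E'
from h import *
t=capture("top");Pt=cloud(t)
T=pose();c=capture("wrist");P=cloud(c,T);cv2.imwrite("pics/w4.png",c["color"][:,:,::-1])
print(T[0],[(round(d["p"],2),np.round(d["bbox"])) for d in recognise("tray_grip",c)])
for nm,Q in(("wrist",P),("top",Pt)):
    m=(np.hypot(Q[...,0]-494,Q[...,1]-208)<45)&(Q[...,2]>68)&(Q[...,2]<95);q=Q[m]
    print(nm,len(q))
    if len(q)>5:print(q.mean(0),q.max(0),cv2.minAreaRect(q[:,:2].astype(np.float32)))
    b=Q[(abs(Q[...,0]-480)<110)&(abs(Q[...,1]-205)<140)&(Q[...,2]>57)&(Q[...,2]<70)]
    print(cv2.minAreaRect(b[:,:2].astype(np.float32)))
    l=Q[(abs(Q[...,0]-600)<110)&(abs(Q[...,1]-235)<140)&(Q[...,2]>120)&(Q[...,2]<240)]
    if len(l): print("lid/handle",l.max(0),len(l))
E
```

```text
time_s: 8.9
ee_pos: [512.2, 212.2, 303.0]
eef_rot: [-1.933, -2.475, 0.002]
contact_force: [1.9, 0.5, 0.7]
finger_gap: 85.5
time_s: 9.32
ee_pos: [514.0, 212.6, 213.5]
eef_rot: [-1.933, -2.475, 0.004]
contact_force: [0.1, -0.5, 0.3]
finger_gap: 85.3
[514.66910858 212.82554762 214.77379782] [(0.56, array([290., 178., 173., 214.]))]
wrist 904
[494.24220163 209.81399509  81.05145227] [506.65056594 237.54153862  83.96720858] ((494.3522644042969, 207.696044921875), (12.098958015441895, 60.22663879394531), 14.067628860473633)
((506.6547546386719, 209.65194702148438), (185.82089233398438, 220.6455078125), 14.135346412658691)
lid/handle [686.34550762 349.22380184 239.99157484] 45855
top 0
((518.790283203125, 187.590087890625), (228.33534240722656, 157.83590698242188), 78.01113891601562)
lid/handle [684.50274616 349.19162023 224.53989933] 450
```

View pics/w4.png

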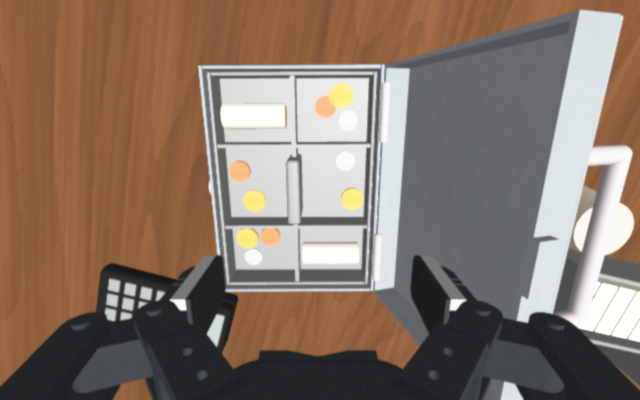

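Fin at (290,188) in the wrist view, measured centre (494.3, 207.7), top at z≈83, yaw 14.07°, 12 x 60 mm. That agrees with the sizes in the text.

```bash
python3 go.py '[494.3,207.7,54]'; python3 -m inch '[[[-1,0,-0.01,0,0],[-1,0,-0.01,0.02,0],[-1,0,0,0.03,0],[-1,0,0,0.03,0],[-1,0,0,0,0]]]'
python3 go.py '[494.3,207.7,54]'
```

```text
pos [515.1 213.1 215.5] yaw tool-y 14.01 tool shift mm [ -0.2 -21.7 161.5]
time_s: 9.88
ee_pos: [493.9, 207.7, 131.3]
eef_rot: [-1.932, -2.474, 0.006]
contact_force: [-0.7, 0.5, -1.0]
finger_gap: 85.6
pos [493.9 207.7 131.3] yaw tool-y 14.03 tool shift mm [-0.   0.7 77.3]
```

```bash
python3 -m inch '[[[-1,0,0,0.02,0],[-1,0,0,0.02,0],[-1,0,0,0.02,0],[-1,0,0,0,0],[-1,0,0,0,0]]]';python3 -m inch '[[[-1,0,0,0.01,0],[-1,0,0,0.007,0],[-1,0,0,0,0],[-1,0,0,0,0],[-1,0,0,0,0]]]'
python3 go.py '[494.3,207.7,54]'
```

```text
time_s: 10.3
ee_pos: [495.7, 208.2, 75.5]
eef_rot: [1.934, 2.476, 0.001]
contact_force: [0.2, 0.4, -0.4]
finger_gap: 85.2
time_s: 10.72
ee_pos: [495.3, 208.1, 57.5]
eef_rot: [1.934, 2.476, 0.001]
contact_force: [-0.4, 0.2, 0.7]
finger_gap: 85.5
pos [495.3 208.1  57.5] yaw tool-y 14.01 tool shift mm [-0.2 -1.1  3.5]
```

```bash
python3 -m inch '[[[-1,0,-0.001,0.004,0],[0,0,0,0,0],[0.4,0,0,0,0],[0.5,0,0,0,0],[0.6,0,0,0,0]]]' 25;python3 -m inch '[[[0.7,0,0,0,0],[0.75,0,0,0,0],[0.8,0,0,0,0],[1,0,0,0,0],[1,0,0,0,0]]]' 
python3 -m inch '[[[1,0,0,0,0],[1,0,0,0,0],[1,0,0,0,0],[1,0,0,0,0],[1,0,0,0,0]]]' 35
python3 go.py '[494.3,207.7,54]'
```

```text
time_s: 11.13
ee_pos: [494.2, 207.9, 53.1]
eef_rot: [1.934, 2.476, 0.0]
contact_force: [-0.4, -0.1, 0.5]
finger_gap: 39.2
time_s: 11.55
ee_pos: [494.1, 207.8, 53.2]
eef_rot: [-1.934, -2.476, 0.0]
contact_force: [-1.7, -0.9, 4.6]
finger_gap: 11.6
time_s: 11.97
ee_pos: [494.1, 207.8, 53.2]
eef_rot: [-1.934, -2.476, -0.0]
contact_force: [-1.0, -1.0, 5.5]
finger_gap: 11.4
pos [494.1 207.8  53.2] yaw tool-y 14.02 tool shift mm [-0.2  0.1 -0.8]
```

```bash
python3 -m inch '[[[1,0,0,-0.003,0],[1,0,0,-0.005,0],[1,0,0,-0.006,0],[1,0,0,-0.006,0],[1,0,0,0,0]]]';python3 -m inch '[[[1,0,0,-0.006,0],[1,0,0,-0.008,0],[1,0,0,-0.008,0],[1,0,0,-0.008,0],[1,0,0,0,0]]]' 
python3 go.py '[494.3,207.7,54]'
python3 - <<'E'
from h import *
c=capture("scene");cv2.imwrite("pics/s5.png",cv2.resize(c["color"][100:300,220:540,::-1],(800,500)))
w=capture("wrist");cv2.imwrite("pics/w5.png",w["color"][:,:,::-1])
E
```

```text
time_s: 12.38
ee_pos: [494.6, 208.0, 74.4]
eef_rot: [1.933, 2.475, 0.002]
contact_force: [-0.4, 0.1, -4.0]
finger_gap: 11.5
time_s: 12.8
ee_pos: [494.8, 208.1, 104.8]
eef_rot: [1.933, 2.475, 0.003]
contact_force: [0.9, -1.8, -2.4]
finger_gap: 11.4
pos [494.8 208.1 104.8] yaw tool-y 14.01 tool shift mm [-0.3 -0.6 50.8]
```

View pics/s5.png

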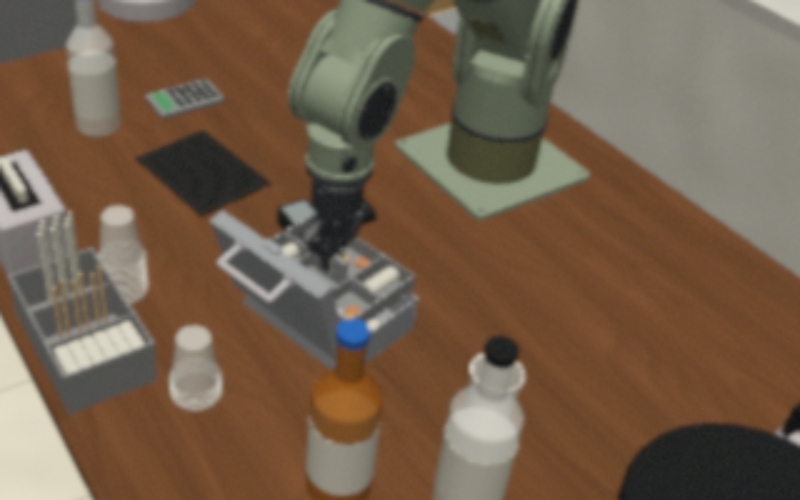

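View pics/w5.png

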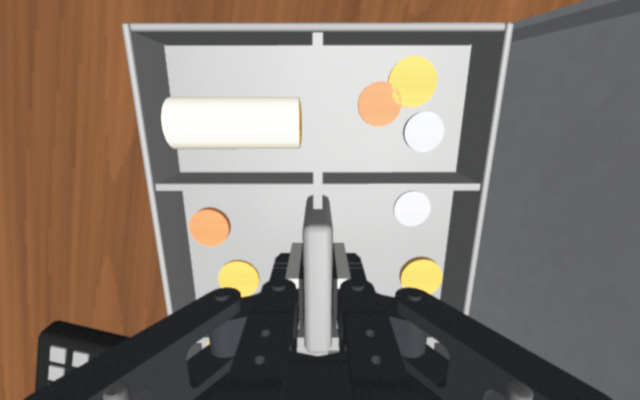

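Tray held level with both fingers on the fin (318,290) and the lid still open. Continuing the lift, then carrying.

```bash
python3 -m inch '[[[1,0,0,-0.008,0],[1,0,0,-0.012,0],[1,0,0,-0.012,0],[1,0,0,-0.012,0],[1,0,0,-0.006,0]]]'; python3 go.py '[497,-233,150]'
```

```text
time_s: 13.32
ee_pos: [494.4, 207.8, 154.4]
eef_rot: [1.934, 2.475, 0.001]
contact_force: [-1.3, 0.7, -3.1]
finger_gap: 11.7
pos [494.4 207.8 154.4] yaw tool-y 14.01 tool shift mm [-428.4 -104.2    4.3]
```

```bash
python3 -m inch '[[[1,-0.004,-0.001,0,0],[1,-0.008,-0.002,0,0],[1,-0.012,-0.003,0,0],[1,-0.016,-0.004,0,0],[1,-0.02,-0.005,0,0]]]';python3 -m inch '[[[1,-0.02,-0.005,0,0],[1,-0.02,-0.005,0,0],[1,-0.02,-0.005,0,0],[1,-0.02,-0.005,0,0],[1,-0.02,-0.005,0,0]]]';python3 -m inch '[[[1,-0.02,-0.005,0,0],[1,-0.02,-0.005,0,0],[1,-0.02,-0.005,0,0],[1,-0.02,-0.005,0,0],[1,-0.02,-0.005,0,0]]]'; python3 go.py '[497,-233,150]'
```

```text
time_s: 13.73
ee_pos: [493.7, 144.7, 152.4]
eef_rot: [-1.933, -2.476, 0.001]
contact_force: [1.0, -0.2, -3.3]
finger_gap: 11.6
time_s: 14.15
ee_pos: [493.5, 40.6, 152.6]
eef_rot: [-1.935, -2.475, 0.001]
contact_force: [-0.2, -0.3, -3.8]
finger_gap: 11.6
time_s: 14.57
ee_pos: [493.2, -62.4, 152.5]
eef_rot: [-1.935, -2.474, 0.001]
contact_force: [-0.5, 0.5, -3.5]
finger_gap: 11.3
pos [493.2 -62.4 152.5] yaw tool-y 13.96 tool shift mm [-166.5  -37.4    2.6]
```

```bash
python3 -m inch '[[[1,-0.02,-0.004,0,0],[1,-0.02,-0.004,0,0],[1,-0.02,-0.004,0,0],[1,-0.02,-0.004,0,0],[1,-0.02,-0.004,0,0]]]';python3 -m inch '[[[1,-0.018,-0.004,0.003,0],[1,-0.015,-0.003,0.004,0],[1,-0.012,-0.003,0.004,0],[1,-0.008,-0.002,0.004,0],[1,-0.004,-0.001,0.003,0]]]'; python3 go.py '[497,-233,127]'
```

```text
time_s: 14.98
ee_pos: [497.7, -164.2, 152.5]
eef_rot: [-1.934, -2.474, 0.001]
contact_force: [0.5, -0.0, -2.9]
finger_gap: 11.7
time_s: 15.4
ee_pos: [499.3, -221.8, 134.3]
eef_rot: [-1.935, -2.474, 0.001]
contact_force: [0.1, 0.0, -3.5]
finger_gap: 11.4
pos [ 499.3 -221.8  134.3] yaw tool-y 13.94 tool shift mm [-10.3  -4.9   7.3]
```

```bash
python3 - <<'E'
from h import *
c=capture("top");P=cloud(c);cv2.imwrite("pics/t6.png",cv2.resize(c["color"][120:320,160:500,::-1],(800,470)))
c=capture("scene");cv2.imwrite("pics/s6.png",cv2.resize(c["color"][100:300,220:540,::-1],(800,500)))
E
```

```text
(no output)
```

View pics/s6.png

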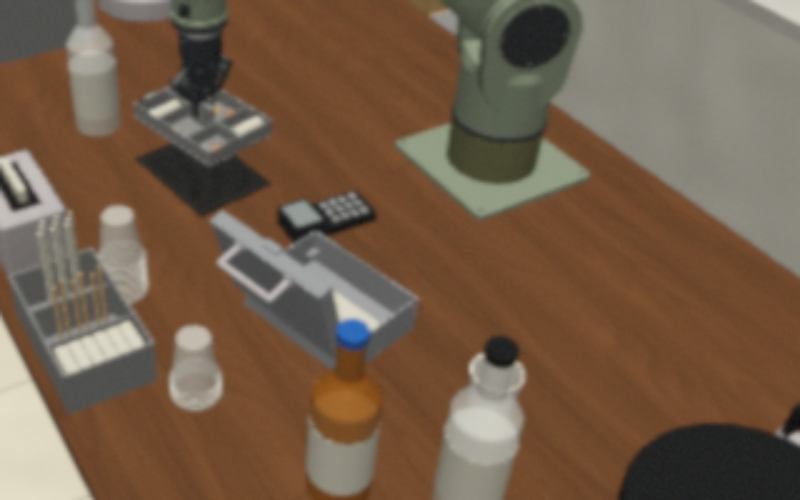

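View pics/t6.png

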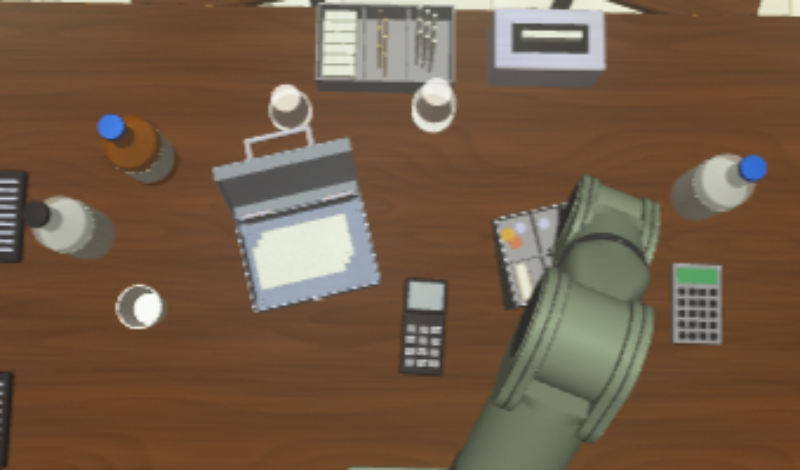

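The tray is over the mat with both rolls in it, at (165,108) and (248,127) in the scene crop. The lid is open and the bystanders haven't moved. One last small correction, then settle.

```bash
python3 -m inch '[[[1,-0.003,-0.001,0.002,0],[1,-0.003,-0.002,0.002,0],[1,-0.002,-0.001,0.001,0],[1,0,0,0,0],[1,0,0,0,0]]]';python3 -m inch '[[[1,0,0,0,0],[1,0,0,0,0],[1,0,0,0,0],[1,0,0,0,0],[1,0,0,0,0]]]'; python3 go.py '[497,-233,127]'
python3 - <<'E'
from h import *
w=capture("scene");P=cloud(w);T=pose()
m=(np.hypot(P[...,0]-T[0][0],P[...,1]-T[0][1])<135)&(P[...,2]>90)&(P[...,2]<145);q=P[m];print("tray pts",len(q),q.mean(0))
c=capture("wrist");cv2.imwrite("pics/w7.png",c["color"][:,:,::-1]);P=cloud(c,T)
b=P[(P[...,2]>130)&(P[...,2]<145)&(np.hypot(P[...,0]-T[0][0],P[...,1]-T[0][1])<140)]
A=np.c_[b[:,:2],np.ones(len(b))];k=np.linalg.lstsq(A,b[:,2],rcond=None)[0];print("rim z",np.median(b[:,2]),"slope",k[:2])
print([(round(d["p"],2),np.round(d["bbox"])) for d in recognise("roll_a_center",c)])
s=get_state();print(np.round(s["qd"],3),s["finger_gap"],s["time_s"])
E
```

```text
time_s: 15.92
ee_pos: [498.1, -229.1, 130.1]
eef_rot: [-1.934, -2.476, -0.0]
contact_force: [-1.1, -0.5, -2.6]
finger_gap: 11.7
time_s: 16.33
ee_pos: [498.1, -229.2, 130.1]
eef_rot: [-1.934, -2.476, -0.0]
contact_force: [-0.0, 0.3, -3.3]
finger_gap: 11.7
pos [ 498.1 -229.2  130.1] yaw tool-y 14.02 tool shift mm [-3.4 -2.   3.1]
tray pts 981 [ 505.72734183 -211.07960339  126.11269983]
rim z 136.49538104906904 slope [0.00998949 0.00145399]
[(0.9, array([229., 108., 142.,  54.]))]
[ 0.     0.002 -0.001 -0.     0.     0.001  0.   ] 11.262035419770996 16.4833
```

View pics/w7.png

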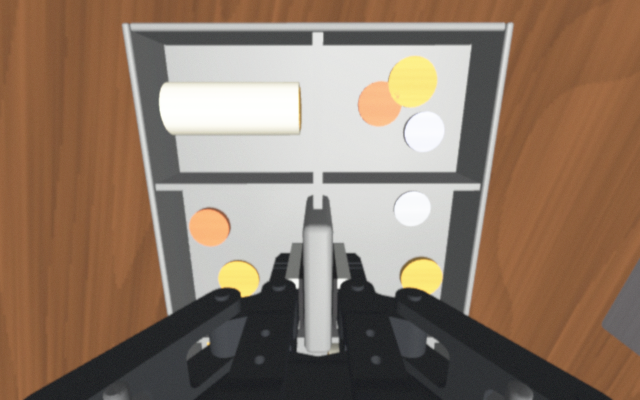

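The tray is level (slope 0.01) and still, with one roll seen here at (229,108) and the other in the scene view. I'm handing in.

```bash
python3 -c "
from bench import *
print(close_job())"
```

```text
the job is handed in; nothing more can be done
None
```

I opened the lid by its bar, drew the coin tray out, and handed the job in with the tray held over the mat. No verdict was reported. The clock read about 16.5 s, against the 58 s limit.

- **Lid:** I followed the bar round to about 1.75 rad, worked out from the path and not measured. It stayed open on its own after release and was still open in the last scene view.
- **Tray grip:** I gripped the fin at 35 N with an 11–12 mm opening. It did not slip during the lift or the carry.
- **Final position:** the fin centre is about 4 mm from the measured mat centre and about 150 mm above the table. That puts the underside about 105–108 mm above the table, so about 100 mm above the mat.
- **Level and still:** the measured rim slope is about 0.01, and joint speeds are near zero.
- **Rolls:** both were in the tray in the scene view just before the last small correction. The final wrist view showed only one, because the gripper hides the other compartment.
- **Bystanders:** none looked moved in the last top and scene pictures. I judged this by eye and did not measure it.
- **Disagreements and missing checks:**
  - The fin's height comes from one wrist view only, since the arm blocked the top camera. It matched the stated size.
  - Some shifts fell short by up to about 7 mm; I corrected these where they mattered.

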